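Set up the colour-filter bench for the absorption lesson

TASK

Set up the light bench for the absorption lesson: take the grey pinhole plate out of its clip and stand it back in a free slot of the wooden block, press every colour filter standing in the block into a sprung clip of its own on the rail, upright, centred and fully home on the seat, and stand the white screen squarely inside the outline at the end of the rail, facing the lamp. Only when all that is in place, turn the dial of the lamp supply to the green dot. Do not disturb the flask, the amber bottle or the blue cap.

Things in the scene. Friction and masses are not known exactly. Their poses are not given: they have to be found in the camera images.
- bench: aluminium optical bench rail, fixed, 60 mm wide, 435 mm long, 22 mm high; its y axis runs along the rail towards the black lamp house (70 x 90 mm, top 147 mm above the table, centre 270 mm along +y, lens tube to 208 mm), z up, origin on the table. The screen's outline is at its -y end.
- clip1_seat (a point): sprung leaf clip on a black saddle on the rail, one of four alike, 50 to 80 mm apart, in any order. This point is the middle of its seat, 46 mm above the table, where the plate's bottom edge rests when fully home with its width centred here; x is along the plate's width, y along the rail (the plate's thickness), z up.
- clip2_seat (a point): second clip. In each clip two steel leaves, 34 mm wide in x, rise either side of the seat, 2.5 mm apart at the nip 24 mm above the seat and flaring to a mouth about 12 mm wide 36 mm above it. They part on springs as the edge is pressed straight down, needing about 10 N at the nip and 3 N after it; pulling a plate out takes about 5 N.
- clip3_seat (a point): third clip. On each seat, below the leaves, a channel 9 mm wide (y) and 7 mm deep guides the plate's bottom edge.
- clip4_seat (a point): fourth clip, as the others.
- screen_mark (a point): centre of the white rectangular outline (104 x 84 mm, on a flat black patch on the table) at the rail's -y end: where the screen's foot belongs. Table height; axes parallel to the bench's.
- block: wooden storage block, fixed, 92 (x) x 218 (y) x 40 mm high, origin at the centre of its underside. Five slots across it at y = -84, -42, 0, 42, 84 mm, each 9 mm wide in y, 76 mm long in x, with their floor 10 mm and their mouth 40 mm above the table. The slots at -84 to 42 mm may hold filters; that at 84 mm starts empty.
- filter_red_mid (a point): red glass colour filter (may be absent), 80 g: plate 70 mm wide (x), 5 mm thick (y), with a black grip bar 70 x 14 (y) x 20 mm high along its top edge; 110 mm high over all, the same both ways round. This point is its centre, 55 mm above its bottom edge and 45 mm below the grip bar's centre; z up. It starts upright in a slot of the block.
- filter_green_mid (a point): green glass colour filter (may be absent), otherwise as filter_red_mid.
- filter_blue_mid (a point): blue glass colour filter (may be absent), otherwise as filter_red_mid.
- filter_amber_mid (a point): amber glass colour filter (may be absent), otherwise as filter_red_mid.
- pinhole_mid (a point): pinhole alignment plate: dark grey metal with a brass disc and pinhole, of the same shape, size, grip bar and axes as the filters (80 g); this point is its centre, 55 mm above its bottom edge. Starts pressed home in one of the four clips.
- screen_mid (a point): white viewing screen, loose on the table: panel 110 mm wide (x), 5 mm thick (y), on a steel foot 96 (x) x 76 (y) x 14 mm, with a black grip bar 70 (x) x 14 (y) x 22 mm high along its top; 172 mm high, about 0.42 kg, the same both ways round, facing along its y. This point is on its middle, 86 mm above its underside and 75 mm below the grip bar's centre; z up.
- supply: blue lamp supply box, fixed, 110 x 120 x 85 mm high, origin at the centre of its underside, z up; the selector dial is on its top.
- dial_grip (a point): on the selector dial's axis, 109 mm above the table, at the middle height of its black bar grip (50 mm long, 14 mm wide, 26 mm high, on a skirt 52 mm across whose top is 95 mm above the table). This point's x axis runs along the bar towards the white pointer line, and turns with it.
- dial (a joint): selector dial angle in rad, growing as it is turned clockwise seen from above, 0 to 1.8. Four click positions at 0 (white dot, lamp off), 0.6 (white dot), 1.2 (the larger green dot) and 1.8 (red dot); it springs into the nearest one when let go; passing a click takes about 0.07 N m. Starts at 0.
- flask: conical glass flask, 84 mm across, 122 mm high; bystander, origin at its base.
- reagent: amber reagent bottle with a black stopper, 68 mm across, 108 mm high; bystander, origin at its base.
- cap: blue screw cap, 48 mm across, 24 mm high; bystander, origin at its base.
Things that resemble listed ones, but are neither listed nor needed, are in the scene too. What is shaped like the part that bears screen_mid but red is not meant.

How it is judged:
On the way, in this order (a step that is already met when the one before it is completed fails the run):
1. the pinhole plate stands in a slot of the block, every filter is home in a clip, and the screen stands in its outline (angle between pinhole_mid's own z axis and vertical below 0.2 rad and x of pinhole_mid in the frame of block between -0.01 and 0.01 m and y of pinhole_mid in the frame of block between -0.1 and 0.1 m and z of pinhole_mid in the frame of block between 0.06 and 0.07 m and angle between each of filter_red_mid, filter_green_mid, filter_blue_mid, filter_amber_mid's own z axis and vertical below 0.12 rad and ((horizontal distance between filter_red_mid and clip1_seat below 0.01 m and z of filter_red_mid in the frame of clip1_seat between 0.052 and 0.058 m) or (horizontal distance between filter_red_mid and clip2_seat below 0.01 m and z of filter_red_mid in the frame of clip2_seat between 0.052 and 0.058 m) or (horizontal distance between filter_red_mid and clip3_seat below 0.01 m and z of filter_red_mid in the frame of clip3_seat between 0.052 and 0.058 m) or (horizontal distance between filter_red_mid and clip4_seat below 0.01 m and z of filter_red_mid in the frame of clip4_seat between 0.052 and 0.058 m)) and ((horizontal distance between filter_green_mid and clip1_seat below 0.01 m and z of filter_green_mid in the frame of clip1_seat between 0.052 and 0.058 m) or (horizontal distance between filter_green_mid and clip2_seat below 0.01 m and z of filter_green_mid in the frame of clip2_seat between 0.052 and 0.058 m) or (horizontal distance between filter_green_mid and clip3_seat below 0.01 m and z of filter_green_mid in the frame of clip3_seat between 0.052 and 0.058 m) or (horizontal distance between filter_green_mid and clip4_seat below 0.01 m and z of filter_green_mid in the frame of clip4_seat between 0.052 and 0.058 m)) and ((horizontal distance between filter_blue_mid and clip1_seat below 0.01 m and z of filter_blue_mid in the frame of clip1_seat between 0.052 and 0.058 m) or (horizontal distance between filter_blue_mid and clip2_seat below 0.01 m and z of filter_blue_mid in the frame of clip2_seat between 0.052 and 0.058 m) or (horizontal distance between filter_blue_mid and clip3_seat below 0.01 m and z of filter_blue_mid in the frame of clip3_seat between 0.052 and 0.058 m) or (horizontal distance between filter_blue_mid and clip4_seat below 0.01 m and z of filter_blue_mid in the frame of clip4_seat between 0.052 and 0.058 m)) and ((horizontal distance between filter_amber_mid and clip1_seat below 0.01 m and z of filter_amber_mid in the frame of clip1_seat between 0.052 and 0.058 m) or (horizontal distance between filter_amber_mid and clip2_seat below 0.01 m and z of filter_amber_mid in the frame of clip2_seat between 0.052 and 0.058 m) or (horizontal distance between filter_amber_mid and clip3_seat below 0.01 m and z of filter_amber_mid in the frame of clip3_seat between 0.052 and 0.058 m) or (horizontal distance between filter_amber_mid and clip4_seat below 0.01 m and z of filter_amber_mid in the frame of clip4_seat between 0.052 and 0.058 m)) and horizontal distance between screen_mid and screen_mark below 0.012 m and angle between the y axis of screen_mid and the y axis of bench, either way round below 0.12 rad and angle between screen_mid's own z axis and vertical below 0.05 rad and height (world z) of screen_mid below 0.091 m), for 0.2 s.
2. then the dial is turned to the green dot (value of joint dial between 1.08 and 1.32 rad), for 0.2 s.
At the end, for the whole second after the job is handed in: The pinhole plate stands in a slot of the block on its floor (within 5 mm), every filter present is in a clip, within 3 mm of fully down, 10 mm of centred and 0.12 rad of upright; the screen stands within 12 mm and 0.12 rad of its outline; the dial is within 0.12 rad of the green dot (all of step 1 and all of step 2); the robot touches nothing.
It fails at once if the flask is moved more than 20 mm (distance of flask from where it was at the start of the episode above 0.02 m).
It fails at once if the reagent bottle is moved more than 20 mm (distance of reagent from where it was at the start of the episode above 0.02 m).
It fails at once if the blue cap is moved more than 20 mm (distance of cap from where it was at the start of the episode above 0.02 m).
Of filter_red, filter_green, filter_blue, filter_amber only 2 to 4 are there at a start; the rules pass over those that are not, and their reading is None.
At some moment in a run one of screen may be knocked a few centimetres aside while the robot is not near it.
It also fails if it takes over 210 s, if anything falls off the work surface, if the arm or the gripper's body presses on something with over 40 N, if the wrist force passes 120 N, or if a joint passes its speed limit or range.

ROBOT

A 7-joint arm with a two-finger parallel gripper is mounted at the origin on the work surface. World frame = base frame: x ahead of the robot, y to its left, z up, the work surface at z = 0. Lengths are in m, angles in rad, forces in N, time in s.
With the tool pointing down it reaches from about 0.4 to 0.85 m from the base axis. Payload 4.5 kg.
Tool frame: the origin (TCP) lies at the very end of the fingers, on their centre line; the grasp point (between the pads) lies 19 mm behind it; z points along the fingers, y is the line along which they close (so a half turn about z gives the same grasp; the last joint's range is limited). The gripper opens to 88 mm and grips with 3 to 60 N. Pads are 18 mm wide; open, the fingers measure 123 mm over their backs; the gripper's body (75 mm by 187 mm) begins 45 mm behind the grasp point.
Start: joints at [-1.133, 0.689, -0.195, 1.565, 0.157, 0.902, -0.215], TCP at [0.246, 0.575, 0.239] pointing down, gripper open.
Joint ranges: [-3.01, 3.01], [-0.46, 2.08], [-1.47, 1.51], [0.13, 2.56], [-1, 4.14], [0.04, 2.09], [-2.66, 2.66]. Speed limits (rad/s): [2.57, 2.57, 3.14, 3.14, 3.14, 3.14, 3.14].

INTERFACE

Orientations are given as a unit quaternion [x, y, z, w].
In Python, from plant import r gives the robot as it stands. The module is installed in compiled form; this text tells all that it offers.
- The arm moves only by the tool step_arm, never from a script. Its argument "increments" is a list of rows, each a list of 2 entries, a list of its own where there are three numbers: the shift along the world's x, y, z in cm, then the turn, a rotation vector about the world's x, y, z in degrees. A call has exactly 10 rows; each row shifts and turns the commanded pose from where the row before left it; what a row does not reach is not made up. A row lasts 1/10 s, in which the tool goes at most 50 mm and 8.59 degrees, less where a joint would pass 70% of its speed; a pose out of reach is approached as far as the arm can. A call is refused whole if a number of a shift passes 5 or a number of a turn 8.59, either way. A call with a gripper value outside its range is refused whole. "fingers" is the opening, from 0 (shut) to 1 (fully open), set as the call begins (left out, the last holds). The fingers move at their own pace and stop on an object; "grip_force" is the grip in N (left out, the last holds). Time passes only in rows, so rows that do not move let the fingers close, or fill a call up. It gives the time, the measured TCP pose, the force, the opening and the grip force at its end, in the units of the state.
- r.get_state(): the state, without advancing time (a new reading comes with each control period).
- r.snapshot(name): name is "scene" or "top" or "wrist"; returns (picture, depth): 480x640x3 uint8, red, green, blue; 480x640 float32, m along the optical axis (not along the pixel's ray), 0 where there is no reading.
- r.calibration(name): a dict with "fov_y" (degrees; the focal length in pixels is half the picture's height over the tangent of half this angle, whatever the lens; pixels are square), "cx", "cy" (the principal point, pixels), "R" (3x3) and "t" (3): a world point X has camera coordinates R X + t. Camera axes: x right, y down, z forward; pixel columns grow to the right and rows downward; lengths in m; the calibration is good to about 2 mm. A picture is of the moment at which its call begins: read the wrist's pose just before it. calibration takes no time and is no camera call; for the wrist camera it gives the pose at the moment of the call.
- r.finish_job(): hands the job in; it is judged then, once.
The state is a dict: "clock": time; "q": joint angles; "qd": joint speeds; "joint_torque": joint torques, N m; "tool_pos": TCP position; "eef_rot": TCP orientation; "contact_force": force on the tool from outside, world axes, zero at the start; "moment": the same for the moment, N m; "opening": opening from 0.0 (shut) to 1.0 (fully open); "finger_force": force on a finger pad.
Only numpy, scipy, OpenCV 4.12 (cv2) and the standard library are available. Lean on these libraries where they do the work, as an engineer would, in place of code of your own. Each camera call takes 0.05 s, during which the arm holds its last target. There are 200 camera calls.

## Working session

There is one attempt and no reset: what is moved stays moved. The work goes in short steps, Python scripts to look and compute and a tool call to move; the robot and the scene stay as the last step left them, time stands still between calls to the robot, and variables do not carry over. Pictures are saved under pics/ and viewed, at most 14 in all, crops included, and the job is handed in when it is done.

Besides the shell and the picture viewer there is one more tool, called after ">>>" as a command line: name --argument value ..., lists and objects as JSON in quotes. step_arm: Moves the arm, as the interface text tells. Its arguments: {"type":"object","properties":{"increments":{"type":"array","items":{"type":"array"}},"fingers":{"type":"number"},"grip_force":{"type":"number"}},"required":["increments"]}

```bash
mkdir -p pics; cat > h.py <<'E'
import numpy as np, cv2
from plant import r
from scipy.spatial.transform import Rotation as Rn
def snap(n,f=None):
    c=r.calibration(n); im,d=r.snapshot(n)
    if f: cv2.imwrite('pics/'+f,im[:,:,::-1])
    return im,d,c
def cloud(d,c):
    f=240/np.tan(np.radians(c['fov_y'])/2)
    v,u=np.mgrid[:480,:640]
    P=np.stack([(u-c['cx'])*d/f,(v-c['cy'])*d/f,d],-1)
    W=(P-np.array(c['t']))@np.array(c['R'])
    W[d==0]=np.nan
    return W
E
python3 - <<'E'
from h import *
for n in('scene','top'):
    im,d,c=snap(n,n+'0.png'); np.savez(n+'0.npz',im=im,d=d); print(n,c)
print(r.get_state())
E
```

```text
scene {'fov_y': 52.84065366979953, 'cx': 315.2927669580848, 'cy': 247.49511992816423, 'R': array([[-0.84345118,  0.53716156,  0.00689604],
       [ 0.4208911 ,  0.6687514 , -0.61288028],
       [-0.33382747, -0.51403212, -0.79014568]]), 't': array([ 0.55142077, -0.15060086,  1.4513209 ])}
top {'fov_y': 43.16682910214566, 'cx': 318.1403073895682, 'cy': 240.02312383585647, 'R': array([[ 0.02572355, -0.9996666 , -0.00223499],
       [-0.99408468, -0.0253438 , -0.10560937],
       [ 0.10551751,  0.00493842, -0.99440518]]), 't': array([-0.10459706,  0.59239145,  1.56464303])}
{'clock': 0.1, 'q': array([-1.13317304,  0.68986787, -0.19450701,  1.56623139,  0.15729923,
        0.90248386, -0.21507632]), 'qd': array([ 8.65262799e-04, -3.35639501e-03, -8.55676799e-05, -2.61846220e-03,
        6.25093964e-05,  1.28641938e-03, -7.64955446e-04]), 'joint_torque': array([-3.24745379e-03, -5.28505075e+01, -1.27153616e+00, -1.53836632e+01,
       -5.25481172e-02,  2.01927818e-03,  3.73990724e-05]), 'tool_pos': array([0.24541261, 0.57419714, 0.23801232]), 'eef_rot': array([ 2.00499162e-01,  9.79693547e-01, -7.94440757e-04, -9.85871798e-05]), 'contact_force': array([-0.19885615,  0.01279402, -1.15867084]), 'moment': array([ 0.0313699 , -0.00189371, -0.00073763]), 'finger_force': 0.0, 'opening': 1.0012069296677297}
```

View pics/scene0.png

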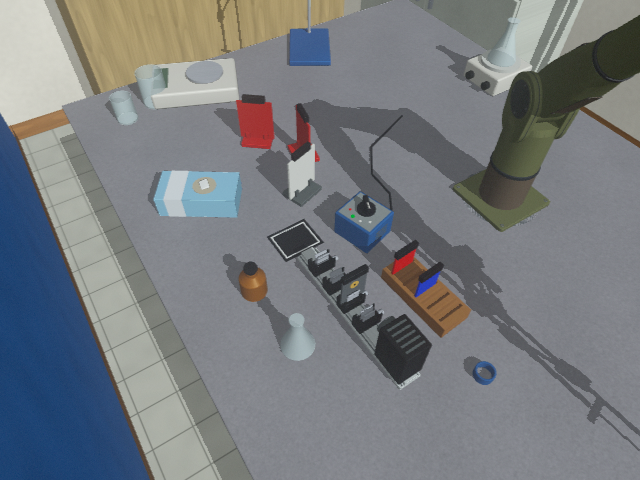

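View pics/top0.png

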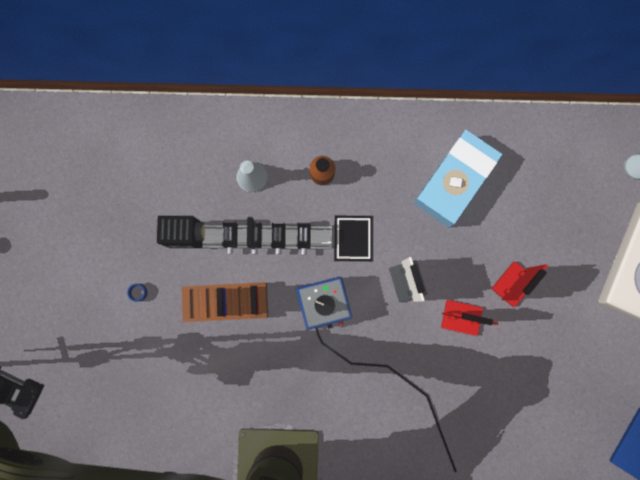

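The scene picture shows red and blue filters in the block (405,260 and 430,280), the pinhole plate in a clip (353,285) and the white screen at (302,170). In the top picture the rail runs from x=160 to 335 at row 235, with the outline at (353,238), the block at (225,302), the supply at (325,303) and the screen at (410,280). Next I'll measure these from the top depth.

```bash
cat > m.py <<'E'
from h import *
z=np.load('top0.npz'); im,d=z['im'].astype(int),z['d']; c=r.calibration('top'); W=cloud(d,c)
def rect(mask,name):
    P=W[mask][:, :2]; P=P[~np.isnan(P[:,0])]
    (cx,cy),(w,h),a=cv2.minAreaRect((P*1000).astype(np.float32)); print(name,len(P),np.round([cx,cy,w,h,a],1), 'z',np.round(np.nanmedian(W[mask][:,2])*1000,1))
def box(u0,v0,u1,v1):
    m=np.zeros((480,640),bool); m[v0:v1,u0:u1]=1; return m
Z=W[...,2]
print('table z',np.nanmedian(Z[400:440,130:200]))
R,G,B=im[...,0],im[...,1],im[...,2]
blk=box(175,275,275,328)
rect(blk&(Z>.03)&(Z<.05),'block top')
for u in range(180,275,4):pass
rect(blk&(Z>.09),'bars')
m=(blk&(Z>.085)).astype(np.uint8); n,l,s,_=cv2.connectedComponentsWithStats(m)
for i in range(1,n):
    if s[i,4]>20: rect(l==i,'bar%d'%i)
sup=box(290,270,360,335); rect(sup&(Z>.075)&(Z<.092),'supply top'); rect(sup&(Z>.1),'dial bar'); rect(sup&(Z>.09)&(Z<.1),'skirt')
rl=box(150,205,340,262)
rect(rl&(Z>.12),'lamp'); rect(rl&(Z>.012)&(Z<.035)&(W[...,1]<.15),'rail')
m=(rl&(Z>.06)&(np.arange(640)>215)).astype(np.uint8); n,l,s,_=cv2.connectedComponentsWithStats(m)
for i in range(1,n):
    if s[i,4]>8: rect(l==i,'clip%d'%i); print(np.nanmax(Z[l==i]),s[i])
o=box(330,210,378,266); rect(o&(R>170)&(Z<.03),'outline')
sc=box(385,250,432,308); rect(sc&(Z>.155),'screen bar'); rect(sc&(Z>.007)&(Z<.03),'foot'); print('scr z',np.nanmax(Z[sc]))
for n,b in(('flask',box(230,155,272,195)),('bottle',box(305,150,340,188)),('cap',box(125,280,150,303))): rect(b&(Z>.012),n)
s=box(290,270,360,335)
for nm,k in(('green',(G>R+50)&(G>B+40)),('red',(R>G+70)),('white',(R>180)&(B>180)&(G>180))): 
    if (k&s&(Z>.07)).any(): rect(k&s&(Z>.07),nm)
cv2.imwrite('pics/c.png',cv2.resize(z['im'][200:335,150:435,::-1],None,fx=2.8,fy=2.8,interpolation=cv2.INTER_CUBIC))
E
python3 m.py
```

```text
table z 2.0654278299634727e-05
block top 2312 [426.2 150.3  92.1 219.7   4.4] z 39.8
bars 373 [429.7 107.9  69.5  99.1   5. ] z 119.1
bar1 183 [433.4  65.9  69.4  14.7   4.7] z 119.1
bar2 190 [426.  149.2  69.2  15.1   3.9] z 119.0
supply top 1713 [ 430.3 -108.6  109.8  120.    15.8] z 85.2
dial bar 128 [ 424.8 -109.5   38.8   42.5   18.1] z 118.8
skirt 339 [ 430.8 -108.   103.6  114.1   16.6] z 93.4
lamp 1434 [5.994e+02 1.875e+02 7.150e+01 2.365e+02 1.000e-01] z 146.7
rail 907 [608.1  14.2 106.  276.4   9.4] z 21.4
clip1 276 [598.9  77.8  24.2  70.3  82.7] z 152.7
0.1637521431209898 [247 217  11  32 276]
clip8 90 [604.  141.9  41.5  21.6  13.5] z 78.2
0.08901023036624883 [223 226   9  15  90]
clip11 83 [602.4  15.5  33.3  16.4   2.4] z 78.2
0.09154192144259113 [274 228   7  14  83]
clip12 81 [603.  -52.1  16.9  34.9  86.1] z 77.6
0.09104774304535951 [300 228   8  14  81]
outline 187 [ 606.5 -173.2  109.6  105.3    1. ] z 0.8
screen bar 203 [ 492.2 -329.9  106.7   15.4   18. ] z 170.3
foot 598 [ 503.2 -328.1  121.3  145.6   86.7] z 14.0
scr z 0.17942929165356714
flask 692 [761.4  92.3  77.4  80.7  32.4] z 50.0
bottle 596 [779.2 -95.5  67.1  65.8  52.9] z 68.4
cap 135 [445.4 383.5  44.6  48.3   1.5] z 22.9
green 22 [ 468.  -110.1   10.1   10.1    1.1] z 87.0
red 6 [ 461.2 -134.2    5.2    2.6    0.8] z 83.7
white 16 [452.1 -77.8   5.4  32.1  50.7] z 87.1
```

View pics/c.png

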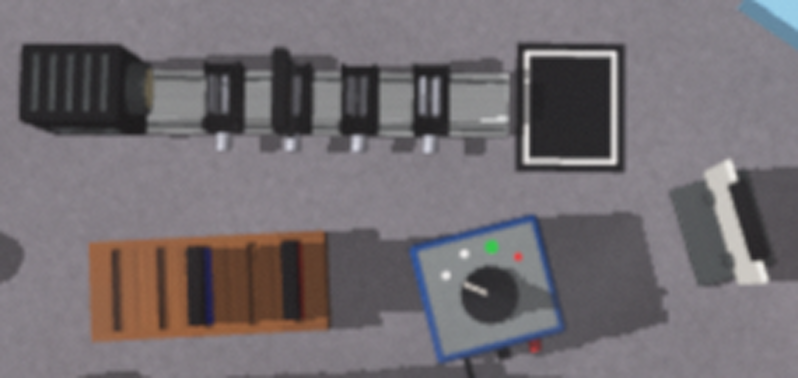

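The crop shows the filter bars in block slots y=-84 (red) and y=0 (blue), with the slots at -42, 42 and 84 free. The pinhole is in the second clip from the lamp, and the dial pointer is at the first white dot. I'll move over the rail for a closer look.

>>> step_arm --increments '[[[2.8,-4.0,0.5],[0,0,2.4]],[[2.8,-4.0,0.5],[0,0,2.4]],[[2.8,-4.0,0.5],[0,0,2.4]],[[2.8,-4.0,0.5],[0,0,2.4]],[[2.8,-4.0,0.5],[0,0,2.4]],[[2.8,-4.0,0.5],[0,0,2.4]],[[2.8,-4.0,0.5],[0,0,2.4]],[[2.8,-4.0,0.5],[0,0,2.4]],[[2.8,-4.0,0.5],[0,0,2.4]],[[2.8,-4.0,0.5],[0,0,2.4]]]'

```text
clock: 1.1
tool_pos: [0.5262, 0.1727, 0.2887]
eef_rot: [-0.008, 1.0, -0.0, -0.0]
contact_force: [0.7, 0.1, -0.1]
opening: 0.998
finger_force: 0.0
```

>>> step_arm --increments '[[[2.0,-3,1],[0,0,0]],[[2.0,-3,1],[0,0,0]],[[2.0,-3,1],[0,0,0]],[[1.0,-3,1],[0,0,0]],[[0,0,1],[0,0,0]],[[0,0,1],[0,0,0]],[[0,0,1],[0,0,0]],[[0,0,1],[0,0,0]],[[0,0,0],[0,0,0]],[[0,0,0],[0,0,0]]]' --fingers 0.36

```text
clock: 2.1
tool_pos: [0.5953, 0.0555, 0.3689]
eef_rot: [-0.008, 1.0, 0.0, 0.0]
contact_force: [0.2, -0.7, -0.5]
opening: 0.358
finger_force: 0.0
```

```bash
python3 - <<'E'
from h import *
im,d,c=snap('wrist','w1.png'); np.savez('w1.npz',im=im,d=d,R=c['R'],t=c['t'],fov=c['fov_y'],cx=c['cx'],cy=c['cy']); s=r.get_state(); print(s['tool_pos'],s['eef_rot'],s['clock'],c, -np.array(c['R']).T@c['t'])
E
```

```text
[0.59521275 0.0552293  0.36848095] [-8.03000545e-03  9.99967716e-01 -3.43074514e-05 -2.92217912e-04] 2.15 {'fov_y': 69.68500203325488, 'cx': 314.42392224249255, 'cy': 240.64274953481697, 'R': array([[-1.70616888e-02,  9.99854303e-01, -5.20564680e-04],
       [ 9.48354749e-01,  1.63478252e-02,  3.16790180e-01],
       [ 3.16752535e-01,  4.91129547e-03, -9.48495498e-01]]), 't': array([-0.04581271, -0.64991353,  0.32536263])} [0.51250751 0.05483276 0.51446737]
```

View pics/w1.png

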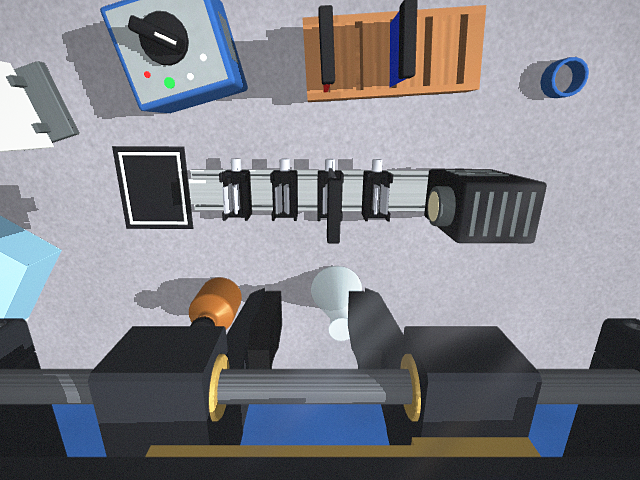

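The wrist view shows the clips at u=236, 286, 333 (holding the pinhole) and 377 near v=190, the outline at (152,188), the block at (393,52) and the dial at (163,38). I'll measure from this depth.

```bash
cat > m2.py <<'E'
from h import *
z=np.load('w1.npz'); im,d=z['im'].astype(int),z['d']; W=cloud(d,{'fov_y':float(z['fov']),'cx':float(z['cx']),'cy':float(z['cy']),'R':z['R'],'t':z['t']})
Z=W[...,2]; R,G,B=im[...,0],im[...,1],im[...,2]
def rect(mask,name):
    P=W[mask]; P=P[~np.isnan(P[:,0])]
    (cx,cy),(w,h),a=cv2.minAreaRect((P[:,:2]*1000).astype(np.float32)); print(name,len(P),np.round([cx,cy,w,h,a],1),'z',np.round(np.median(P[:,2])*1000,1),'mean',np.round(P.mean(0)*1000,1))
def box(u0,v0,u1,v1):
    m=np.zeros((480,640),bool); m[v0:v1,u0:u1]=1; return m
rect(box(300,0,490,105)&(abs(Z-.04)<.004),'block')
rect(box(315,0,345,95)&(abs(Z-.12)<.006),'red bar'); rect(box(390,0,420,90)&(abs(Z-.12)<.006),'blue bar')
rect(box(322,165,345,245)&(abs(Z-.156)<.006),'pin bar')
for n,u in(('A',236),('B',286),('C',333),('D',377)):
    b=box(u-16,158,u+16,225); rect(b&(Z>.074)&(Z<.095),'leaf'+n); rect(b&(Z>.03)&(Z<.06),'saddle'+n)
    if n!='C':
        row=W[185:205,u-16:u+16]; k=(row[...,2]>.074)&(row[...,2]<.095)
rect(box(110,140,195,235)&(R>150)&(G>150)&(B>150)&(Z<.006),'outline')
rect(box(430,160,550,250)&(Z>.142),'lamp'); 
rect(box(190,165,420,220)&(abs(Z-.022)<.004),'rail')
rect(box(130,5,200,70)&(Z>.117)&(Z<.127),'dial'); rect(box(100,0,250,110)&(abs(Z-.085)<.003),'supply')
cv2.imwrite('pics/w1c.png',cv2.resize(z['im'][150:250,200:420,::-1],None,fx=3.6,fy=3.6,interpolation=cv2.INTER_CUBIC))
E
python3 m2.py
```

```text
block 10802 [427.3 150.1  92.5 218.7   4.3] z 39.5 mean [427.2 153.   39.5]
red bar 1062 [434.2  65.8  70.3  14.1   4.4] z 119.4 mean [433.6  65.7 119.3]
blue bar 1120 [427.5 149.2  69.5  14.6   4.4] z 119.2 mean [427.1 148.4 119.1]
pin bar 833 [5.996e+02 7.690e+01 6.890e+01 1.410e+01 3.000e-01] z 155.4 mean [598.5  76.7 155.3]
leafA 250 [ 6.047e+02 -5.230e+01  3.410e+01  1.790e+01  5.000e-01] z 80.3 mean [604.5 -53.2  79.5]
saddleA 994 [596.6 -52.   80.   34.2   0.7] z 45.7 mean [595.7 -47.9  46.1]
leafB 247 [603.7  14.4  34.3  17.6   2.2] z 80.1 mean [603.7  14.2  79.5]
saddleB 924 [595.6  14.6  79.3  34.    0.7] z 45.6 mean [594.7  16.2  45.4]
leafC 125 [592.   70.5   8.7  55.5  82.8] z 80.0 mean [597.6  70.   79.8]
saddleC 503 [594.8  76.9  33.7  79.8  89.6] z 45.3 mean [588.6  71.8  44.3]
leafD 245 [602.5 141.4  34.6  17.8   0.9] z 80.2 mean [601.9 142.1  79.3]
saddleD 949 [593.7 140.9  79.1  34.    0.6] z 45.5 mean [593.  137.3  45.8]
outline 2827 [ 607.1 -189.8  131.3  156.5   84.7] z 0.0 mean [ 6.074e+02 -1.966e+02  1.000e-01]
lamp 4993 [599.9 259.9  68.7  89.9   0.8] z 146.6 mean [598.7 258.5 146.6]
rail 3109 [596.7  42.   49.8 332.9   1. ] z 21.6 mean [602.9  42.1  21.6]
dial 721 [ 426.2 -109.4   48.9   13.9   67.5] z 119.4 mean [ 426.2 -109.1  119.4]
supply 8146 [ 431.9 -108.   107.6  118.6   15.7] z 85.3 mean [ 438.1 -107.4   85.2]
```

View pics/w1c.png

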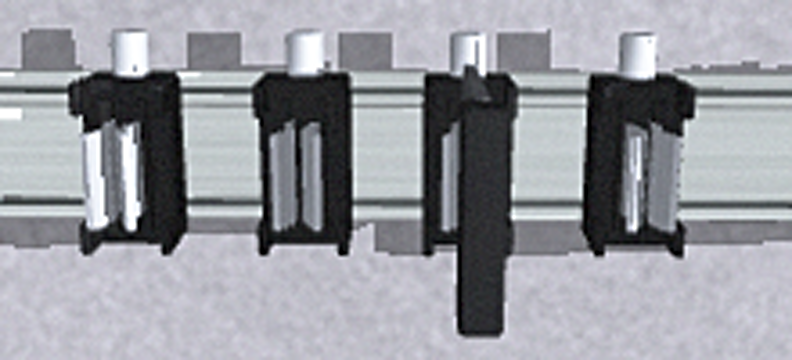

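The clip seats come out at about A(604.7,-52.3), B(603.7,14.4), C(603.1,77) and D(602.5,141.4) mm. The bench yaw is about 0.7° and the block's about 4.35°. Descending to the pinhole bar and gripping it.

>>> step_arm --increments '[[[0.4,2.2,-3.0],[0,0,0]],[[0,0,-4.0],[0,0,0]],[[0,0,-4.0],[0,0,0]],[[0,0,-4.0],[0,0,0]],[[0,0,-3.0],[0,0,0]],[[0,0,-2.5],[0,0,0]],[[0,0,-2.0],[0,0,0]],[[0,0,-1.6],[0,0,0]],[[0,0,0],[0,0,0]],[[0,0,0],[0,0,0]]]'

```text
clock: 3.15
tool_pos: [0.5994, 0.0769, 0.1276]
eef_rot: [-0.008, 1.0, 0.0, -0.0]
contact_force: [-0.6, 0.0, -0.1]
opening: 0.36
finger_force: 0.0
```

>>> step_arm --increments '[[[0,0,0],[0,0,0]],[[0,0,0],[0,0,0]],[[0,0,0],[0,0,0]],[[0,0,0],[0,0,0]],[[0,0,0],[0,0,0]],[[0,0,0],[0,0,0]],[[0,0,0],[0,0,0]],[[0,0,0],[0,0,0]],[[0,0,0],[0,0,0]],[[0,0,0],[0,0,0]]]' --fingers 0 --grip_force 30

```text
clock: 4.15
tool_pos: [0.6001, 0.0768, 0.1286]
eef_rot: [-0.007, 1.0, 0.0, 0.001]
contact_force: [-0.6, -1.1, 6.0]
opening: 0.156
finger_force: 30.0
```

>>> step_arm --increments '[[[0,0,0.5],[0,0,0]],[[0,0,0.5],[0,0,0]],[[0,0,1],[0,0,0]],[[0,0,1],[0,0,0]],[[0,0,1],[0,0,0]],[[0,0,1],[0,0,0]],[[0,0,1],[0,0,0]],[[0,0,1],[0,0,0]],[[0,0,1.5],[0,0,0]],[[0,0,1.5],[0,0,0]]]'

```text
clock: 5.15
tool_pos: [0.5994, 0.0768, 0.2288]
eef_rot: [-0.008, 1.0, 0.0, -0.0]
contact_force: [0.6, 0.6, 0.6]
opening: 0.159
finger_force: 30.0
```

>>> step_arm --increments '[[[-1.0,1,0],[0,0,0.4]],[[-2,2,0],[0,0,0.4]],[[-2.5,2,0],[0,0,0.4]],[[-2.5,2,0],[0,0,0.4]],[[-2.5,2,0],[0,0,0.4]],[[-2.5,2,0],[0,0,0.4]],[[-2.5,2,0],[0,0,0.4]],[[-2,2,0],[0,0,0.4]],[[-0.5,0.7,0],[0,0,0.2]],[[0,0,0],[0,0,0]]]'

```text
clock: 6.15
tool_pos: [0.4183, 0.235, 0.2277]
eef_rot: [-0.039, 0.999, 0.0, -0.0]
contact_force: [0.7, 0.5, -0.8]
opening: 0.158
finger_force: 30.0
```

```bash
python3 - <<'E'
from h import *
im,d,c=snap('wrist','w2.png'); s=r.get_state(); print(s['tool_pos'],s['eef_rot'],s['opening'],s['contact_force'],s['clock'])
W=cloud(d,c); np.save('W2.npy',W)
Z=W[...,2]
m=(abs(Z-.04)<.004)&(W[...,0]<.5)
P=(W[m][:,:2]*1000).astype(np.float32); print(cv2.minAreaRect(P))
im2,d2,c2=snap('scene','s2.png')
E
```

```text
[0.4194593  0.23370981 0.22763646] [-3.76964726e-02  9.99289213e-01 -2.13776117e-04  6.73290739e-07] 0.15267300068170173 [ 0.38446368 -0.41501615 -1.23517041] 6.2
((426.3883361816406, 98.75299835205078), (327.0615234375, 109.39425659179688), 89.319580078125)
```

View pics/w2.png

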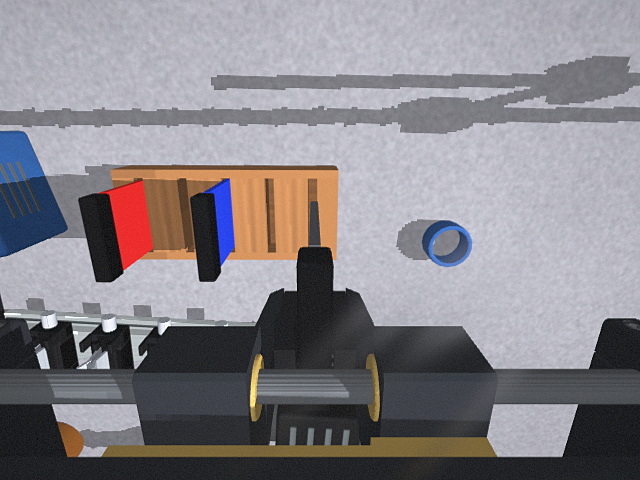

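The plate hangs straight above the free slot, with its bar at (315,265) and the slot at (313,180). Checking the slot centre before inserting.

```bash
python3 - <<'E'
import numpy as np,cv2
W=np.load('W2.npy');Z=W[...,2]
th=np.radians(4.35);C=np.array([.427,.150])
L=(W[...,:2]-C)@np.array([[np.cos(th),-np.sin(th)],[np.sin(th),np.cos(th)]])
top=(abs(Z-.04)<.004)&(abs(L[...,0])<.06)&(L[...,1]<.12)&(L[...,1]>-.12)
q=L[top]; print('top y max',np.percentile(q[:,1],[.5,99.5]),'x',np.percentile(q[:,0],[.5,99.5]))
for lo in (33,75):
    m=top&(abs(L[...,0]+.02)<.012)&(L[...,1]*1e3>lo-12)&(L[...,1]*1e3<lo+30)
    y=np.sort(L[m][:,1]*1e3); g=np.diff(y); i=g.argmax(); print(y[i],y[i+1])
E
```

```text
top y max [-0.10587229  0.10828957] x [-0.0454691   0.04581935]
37.6219239839115 46.47675392883958
78.8121225444907 88.48767778245305
```

>>> step_arm --increments '[[[0.1,0,-1.5],[0,0,0]],[[0,0,-2],[0,0,0]],[[0,0,-2],[0,0,0]],[[0,0,-2],[0,0,0]],[[0,0,-1.5],[0,0,0]],[[0,0,-1],[0,0,0]],[[0,0,0],[0,0,0]],[[0,0,0],[0,0,0]],[[0,0,-0.5],[0,0,0]],[[0,0,-0.5],[0,0,0]]]'

```text
clock: 7.25
tool_pos: [0.4211, 0.2339, 0.1181]
eef_rot: [-0.037, 0.999, 0.0, 0.001]
contact_force: [1.0, 0.3, -0.7]
opening: 0.154
finger_force: 30.0
```

>>> step_arm --increments '[[[0,0,-0.5],[0,0,0]],[[0,0,-0.5],[0,0,0]],[[0,0,-0.5],[0,0,0]],[[0,0,-0.4],[0,0,0]],[[0,0,-0.2],[0,0,0]],[[0,0,-0.2],[0,0,0]],[[0,0,-0.1],[0,0,0]],[[0,0,0],[0,0,0]],[[0,0,0],[0,0,0]],[[0,0,0],[0,0,0]]]'

```text
clock: 8.25
tool_pos: [0.4207, 0.2338, 0.0939]
eef_rot: [-0.037, 0.999, 0.0, 0.0]
contact_force: [-0.4, -0.5, -1.5]
opening: 0.154
finger_force: 30.0
```

>>> step_arm --increments '[[[0,0,0],[0,0,0]],[[0,0,0],[0,0,0]],[[0,0,0],[0,0,0]],[[0,0,2],[0,0,0]],[[0,0,4],[0,0,0]],[[0,0,2],[0,0,0]],[[0.3,-3.4,0],[0,0,0]],[[0.3,-4,0],[0,0,0]],[[0,-1,-1],[0,0,0]],[[0,0,0],[0,0,0]]]' --fingers 0.36

```text
clock: 9.25
tool_pos: [0.426, 0.1471, 0.1632]
eef_rot: [-0.035, 0.999, -0.001, -0.001]
contact_force: [-0.4, -0.1, -0.7]
opening: 0.36
finger_force: 0.0
```

>>> step_arm --increments '[[[0,0,-3],[0,0,0]],[[0,0,-3],[0,0,0]],[[0,0,-1.3],[0,0,0]],[[0,0,0],[0,0,0]],[[0,0,0],[0,0,0]],[[0,0,0],[0,0,0]],[[0,0,0],[0,0,0]],[[0,0,0],[0,0,0]],[[0,0,0],[0,0,0]],[[0,0,0],[0,0,0]]]'

```text
clock: 10.25
tool_pos: [0.4267, 0.1497, 0.0909]
eef_rot: [-0.037, 0.999, 0.0, 0.0]
contact_force: [-0.1, -0.3, 0.3]
opening: 0.359
finger_force: 0.0
```

>>> step_arm --increments '[[[0,0,0],[0,0,0]],[[0,0,0],[0,0,0]],[[0,0,0],[0,0,0]],[[0,0,0],[0,0,0]],[[0,0,0],[0,0,0]],[[0,0,0],[0,0,0]],[[0,0,0],[0,0,0]],[[0,0,0],[0,0,0]],[[0,0,0],[0,0,0]],[[0,0,0],[0,0,0]]]' --fingers 0 --grip_force 40

```text
clock: 11.25
tool_pos: [0.4265, 0.1497, 0.0907]
eef_rot: [-0.037, 0.999, -0.0, -0.0]
contact_force: [-0.2, -0.1, 0.1]
opening: 0.152
finger_force: 40.0
```

>>> step_arm --increments '[[[0,0,0.5],[0,0,0]],[[0,0,1],[0,0,0]],[[0,0,2],[0,0,0]],[[0,0,3],[0,0,0]],[[0,0,3],[0,0,0]],[[0,0,2.5],[0,0,-0.4]],[[1,0,2],[0,0,-0.8]],[[2.5,0,0],[0,0,-0.8]],[[3.0,-0.3,0],[0,0,-0.8]],[[3.0,-0.5,0],[0,0,-0.8]]]'

```text
clock: 12.25
tool_pos: [0.5222, 0.1419, 0.2314]
eef_rot: [-0.006, 1.0, 0.0, 0.0]
contact_force: [0.0, -0.1, -1.2]
opening: 0.153
finger_force: 40.0
```

>>> step_arm --increments '[[[3,0,0],[0,0,0]],[[2.5,0,0],[0,0,0]],[[1.5,0,0],[0,0,0]],[[1.0,0,0],[0,0,0]],[[0,0,0],[0,0,0]],[[0,0,0],[0,0,0]],[[0,0,0],[0,0,0]],[[0,0,0],[0,0,0]],[[0,0,0],[0,0,0]],[[0,0,0],[0,0,0]]]'

```text
clock: 13.25
tool_pos: [0.6013, 0.1418, 0.2309]
eef_rot: [-0.006, 1.0, 0.0, -0.0]
contact_force: [-0.8, 0.3, -0.4]
opening: 0.15
finger_force: 40.0
```

```bash
python3 - <<'E'
from h import *
im,d,c=snap('wrist','w3.png'); s=r.get_state(); print(s['tool_pos'],s['eef_rot'],s['opening'],s['clock'])
W=cloud(d,c); np.save('W3.npy',W); Z=W[...,2]
for y0 in(.1414,.077,.0144,-.0523):
    m=(Z>.074)&(Z<.095)&(abs(W[...,0]-.603)<.03)&(abs(W[...,1]-y0)<.02)
    print(y0,m.sum(), m.any() and cv2.minAreaRect((W[m][:,:2]*1000).astype(np.float32)))
# held bar top
t=s['tool_pos'][2]+.029
m=(abs(Z-t)<.006)&(abs(W[...,0]-s['tool_pos'][0])<.05)&(abs(W[...,1]-s['tool_pos'][1])<.012); print(m.sum(), np.nanmin(W[m],0),np.nanmax(W[m],0))
E
```

```text
[0.60142175 0.14179068 0.23083173] [-5.88939878e-03  9.99982657e-01  2.43583805e-05  6.75008978e-06] 0.15274256294018462 13.3
0.1414 392 ((602.2293090820312, 141.66468811035156), (34.43346405029297, 17.259536743164062), 0.13980261981487274)
0.077 504 ((603.0302124023438, 76.86381530761719), (34.68889236450195, 17.920528411865234), 0.4997160732746124)
0.0144 506 ((603.8263549804688, 14.726869583129883), (34.42494201660156, 18.32931137084961), 0.18265023827552795)
-0.0523 637 ((604.6554565429688, -52.00432205200195), (34.453285217285156, 18.421184539794922), 0.09748058021068573)
4651 [0.56631512 0.12979883 0.25384825] [0.63645451 0.15374874 0.26581353]
```

View pics/w3.png

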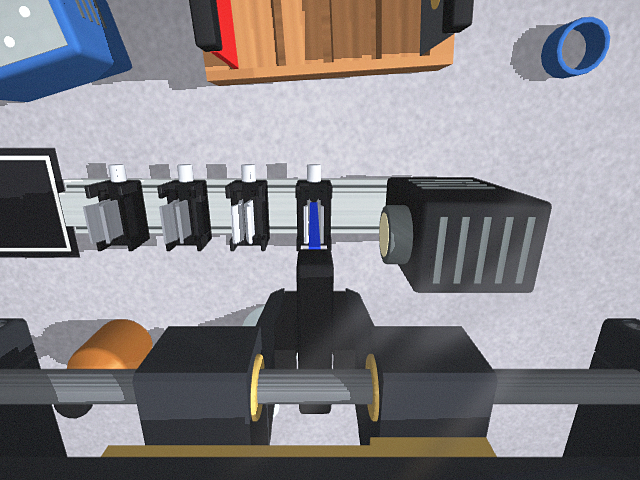

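The blue plate hangs above the clip nearest the lamp (315,230), with the leaves at v≈195–250. Pressing it in.

>>> step_arm --increments '[[[0.1,0,-2],[0,0,0]],[[0,0,-2],[0,0,0]],[[0,0,-2],[0,0,0]],[[0,0,-0.8],[0,0,0]],[[0,0,0],[0,0,0]],[[0,0,-0.4],[0,0,0]],[[0,0,-0.4],[0,0,0]],[[0,0,-0.4],[0,0,0]],[[0,0,-0.4],[0,0,0]],[[0,0,-0.4],[0,0,0]]]'

```text
clock: 14.3
tool_pos: [0.6038, 0.142, 0.1439]
eef_rot: [-0.006, 1.0, 0.0, 0.002]
contact_force: [0.3, -1.1, 2.6]
opening: 0.152
finger_force: 40.0
```

>>> step_arm --increments '[[[0,0,-0.4],[0,0,0]],[[0,0,-0.4],[0,0,0]],[[0,0,-0.3],[0,0,0]],[[0,0,-0.3],[0,0,0]],[[0,0,-0.2],[0,0,0]],[[0,0,0],[0,0,0]],[[0,0,0],[0,0,0]],[[0,0,0],[0,0,0]],[[0,0,0],[0,0,0]],[[0,0,0],[0,0,0]]]'

```text
clock: 15.3
tool_pos: [0.6026, 0.1418, 0.1268]
eef_rot: [-0.006, 1.0, 0.0, 0.0]
contact_force: [0.3, 0.5, 4.5]
opening: 0.155
finger_force: 40.0
```

>>> step_arm --increments '[[[0,0,-0.1],[0,0,0]],[[0,0,-0.1],[0,0,0]],[[0,0,0],[0,0,0]],[[0,0,0],[0,0,0]],[[0,0,0],[0,0,0]],[[0,0,0],[0,0,0]],[[0,0,0],[0,0,0]],[[0,0,0],[0,0,0]],[[0,0,0],[0,0,0]],[[0,0,0],[0,0,0]]]'

```text
clock: 16.3
tool_pos: [0.6028, 0.1422, 0.1267]
eef_rot: [-0.006, 1.0, 0.0, 0.001]
contact_force: [-2.9, -2.0, 16.6]
opening: 0.153
finger_force: 40.1
```

Home: the force rose to 16.6 N with no further travel. Releasing and going to the red filter.

>>> step_arm --increments '[[[0,0,0.1],[0,0,0]],[[0,0,0.1],[0,0,0]],[[0,0,0],[0,0,0]],[[0,0,2],[0,0,0]],[[0,0,3],[0,0,0]],[[0,0,3],[0,0,0]],[[-2.9,-1.6,0],[0,0,0.9]],[[-4,-2,0],[0,0,0.9]],[[-4,-2,0],[0,0,0.9]],[[-4,-2,0],[0,0,0.9]]]' --fingers 0.36

```text
clock: 17.3
tool_pos: [0.4516, 0.065, 0.2064]
eef_rot: [-0.038, 0.999, 0.0, -0.0]
contact_force: [0.2, -0.0, 0.4]
opening: 0.36
finger_force: 0.0
```

>>> step_arm --increments '[[[-2,0,0],[0,0,0]],[[0,0,0],[0,0,0]],[[0,0,0],[0,0,0]],[[0,0,-3],[0,0,0]],[[0,0,-3],[0,0,0]],[[0,0,-2.5],[0,0,0]],[[0,0,-2],[0,0,0]],[[0,0,-1],[0,0,0]],[[0,0,0],[0,0,0]],[[0,0,0],[0,0,0]]]'

```text
clock: 18.3
tool_pos: [0.4348, 0.0663, 0.0914]
eef_rot: [-0.037, 0.999, 0.0, 0.0]
contact_force: [0.6, 0.9, 0.5]
opening: 0.361
finger_force: 0.0
```

>>> step_arm --increments '[[[0,0,0],[0,0,0]],[[0,0,0],[0,0,0]],[[0,0,0],[0,0,0]],[[0,0,0],[0,0,0]],[[0,0,0],[0,0,0]],[[0,0,0],[0,0,0]],[[0,0,0],[0,0,0]],[[0,0,0],[0,0,0]],[[0,0,0],[0,0,0]],[[0,0,0],[0,0,0]]]' --fingers 0

```text
clock: 19.3
tool_pos: [0.4341, 0.0659, 0.0923]
eef_rot: [-0.037, 0.999, 0.0, 0.001]
contact_force: [0.1, -0.2, 5.6]
opening: 0.154
finger_force: 40.0
```

>>> step_arm --increments '[[[0,0,0.5],[0,0,0]],[[0,0,1],[0,0,0]],[[0,0,2],[0,0,0]],[[0,0,3],[0,0,0]],[[0,0,3],[0,0,0]],[[0,0,2.5],[0,0,-0.4]],[[1,0,2],[0,0,-0.8]],[[2.5,-1,0],[0,0,-0.8]],[[3.0,-1,0],[0,0,-0.8]],[[3.0,-1,0],[0,0,-0.8]]]'

```text
clock: 20.3
tool_pos: [0.5288, 0.0351, 0.2321]
eef_rot: [-0.006, 1.0, -0.0, -0.0]
contact_force: [1.1, 0.1, -0.7]
opening: 0.151
finger_force: 40.0
```

>>> step_arm --increments '[[[3,-1,0],[0,0,0]],[[2.5,-1.1,0],[0,0,0]],[[1.3,0,0],[0,0,0]],[[0.5,0,0],[0,0,0]],[[0,0,0],[0,0,0]],[[0,0,0],[0,0,0]],[[0,0,0],[0,0,0]],[[0,0,0],[0,0,0]],[[0,0,0],[0,0,0]],[[0,0,0],[0,0,0]]]'

```text
clock: 21.3
tool_pos: [0.6014, 0.0148, 0.2318]
eef_rot: [-0.006, 1.0, 0.0, -0.0]
contact_force: [0.7, -0.2, -1.1]
opening: 0.154
finger_force: 40.0
```

```bash
python3 - <<'E'
from h import *
im,d,c=snap('wrist','w4.png'); s=r.get_state(); print(s['tool_pos'],s['eef_rot'],s['opening'],s['clock'])
W=cloud(d,c); Z=W[...,2]
for y0 in(.0144,):
    m=(Z>.074)&(Z<.095)&(abs(W[...,0]-.603)<.03)&(abs(W[...,1]-y0)<.02)
    print(y0,m.sum(), m.any() and cv2.minAreaRect((W[m][:,:2]*1000).astype(np.float32)))
t=s['tool_pos'][2]+.029
m=(abs(Z-t)<.006)&(abs(W[...,0]-s['tool_pos'][0])<.05)&(abs(W[...,1]-s['tool_pos'][1])<.012); print(m.sum(), np.nanmin(W[m],0),np.nanmax(W[m],0))
m=(abs(Z-.156)<.006)&(abs(W[...,0]-.6)<.06)&(abs(W[...,1]-.1414)<.02);print('blue',m.any() and cv2.minAreaRect((W[m][:,:2]*1000).astype(np.float32)),np.median(Z[m]))
m=(abs(Z-.12)<.008)&(abs(W[...,0]-.42)<.06)&(abs(W[...,1]-.234)<.03);print('pin',m.any() and cv2.minAreaRect((W[m][:,:2]*1000).astype(np.float32)),np.median(Z[m]))
E
```

```text
[0.6014461  0.01479447 0.23182383] [-5.86156137e-03  9.99982821e-01  4.92669014e-06  4.37076099e-06] 0.14922199575204212 21.35
0.0144 381 ((603.814697265625, 14.568168640136719), (34.28928756713867, 17.27333641052246), 0.6454582810401917)
4497 [0.56581736 0.00280787 0.2548294 ] [0.63611683 0.02677817 0.26681978]
blue ((602.8280029296875, 141.4361572265625), (70.14336395263672, 15.108335494995117), 0.5131381750106812) 0.1552273476099273
pin ((448.3554992675781, 228.69021606445312), (16.000476837158203, 2.44828462600708), 9.677752494812012) 0.11322653750065945
```

>>> step_arm --increments '[[[0.3,0,-2],[0,0,0]],[[0,0,-2],[0,0,0]],[[0,0,-2],[0,0,0]],[[0,0,-0.8],[0,0,0]],[[0,0,0],[0,0,0]],[[0,0,-0.4],[0,0,0]],[[0,0,-0.4],[0,0,0]],[[0,0,-0.4],[0,0,0]],[[0,0,-0.4],[0,0,0]],[[0,0,-0.4],[0,0,0]]]'

```text
clock: 22.35
tool_pos: [0.6058, 0.0148, 0.1448]
eef_rot: [-0.006, 1.0, 0.0, 0.002]
contact_force: [-0.2, -0.3, 4.1]
opening: 0.153
finger_force: 40.0
```

>>> step_arm --increments '[[[0,0,-0.4],[0,0,0]],[[0,0,-0.4],[0,0,0]],[[0,0,-0.3],[0,0,0]],[[0,0,-0.3],[0,0,0]],[[0,0,-0.2],[0,0,0]],[[0,0,-0.1],[0,0,0]],[[0,0,-0.1],[0,0,0]],[[0,0,0],[0,0,0]],[[0,0,0],[0,0,0]],[[0,0,0],[0,0,0]]]'

```text
clock: 23.35
tool_pos: [0.6047, 0.015, 0.1282]
eef_rot: [-0.006, 1.0, -0.0, 0.001]
contact_force: [-4.3, 0.2, 20.2]
opening: 0.158
finger_force: 40.0
```

Red is home (20 N). Releasing and moving to view the screen.

>>> step_arm --increments '[[[0,0,0.1],[0,0,0]],[[0,0,0.1],[0,0,0]],[[0,0,0],[0,0,0]],[[0,0,2],[0,0,0]],[[0,0,4],[0,0,0]],[[0,0,5],[0,0,0]],[[-0.5,-4,2],[0,0,0]],[[-1,-4,2],[0,0,0]],[[-1,-4,2],[0,0,0]],[[-1,-4,2],[0,0,0]]]' --fingers 0.36

```text
clock: 24.35
tool_pos: [0.5686, -0.1468, 0.3179]
eef_rot: [-0.006, 1.0, 0.0, -0.001]
contact_force: [0.2, 0.2, -0.1]
opening: 0.358
finger_force: 0.0
```

>>> step_arm --increments '[[[-0.5,-4,1],[0,0,0]],[[-1,-4,1],[0,0,0]],[[0,-4,0],[0,0,0]],[[0,0,0],[0,0,0]],[[0,0,0],[0,0,0]],[[0,0,0],[0,0,0]],[[0,0,0],[0,0,0]],[[0,0,0],[0,0,0]],[[0,0,0],[0,0,0]],[[0,0,0],[0,0,0]]]'

```text
clock: 25.35
tool_pos: [0.5547, -0.2648, 0.3378]
eef_rot: [-0.006, 1.0, 0.0, -0.0]
contact_force: [0.6, -0.2, -0.0]
opening: 0.357
finger_force: 0.0
```

```bash
cat > m5.py <<'E'
from h import *
im,d,c=snap('wrist','w5.png'); s=r.get_state(); print(s['tool_pos'],s['eef_rot'],s['clock'])
W=cloud(d,c); np.savez('w5.npz',im=im,W=W); Z=W[...,2]; I=im.astype(int)
def rect(m,n): print(n,m.sum(), m.any() and cv2.minAreaRect((W[m][:,:2]*1000).astype(np.float32)),np.median(Z[m]))
wh=(I.min(-1)>140)
near=(W[...,1]>-.42)&(W[...,1]<-.22)&(abs(W[...,0]-.49)<.12)
rect(near&(Z>.166)&(Z<.18),'bar'); rect(near&(abs(Z-.014)<.003),'foot')
o=(Z<.005)&wh&(abs(W[...,0]-.607)<.075)&(abs(W[...,1]+.17)<.06); 
n,l,st,_=cv2.connectedComponentsWithStats(o.astype(np.uint8)); i=1+st[1:,4].argmax(); rect(l==i,'outline')
m=(abs(Z-.156)<.006)&(abs(W[...,0]-.6)<.06)&(abs(W[...,1]-.0147)<.02); rect(m,'redf')
E
python3 m5.py
```

```text
[ 0.55461622 -0.26497691  0.33780703] [-6.02706729e-03  9.99981837e-01  2.65916006e-06  6.87398528e-06] 25.4
bar 1346 ((494.44775390625, -329.84149169921875), (69.838623046875, 14.416536331176758), 17.97100067138672) 0.17142186291624806
foot 1985 ((448.19134521484375, -345.969482421875), (206.79490661621094, 69.7142333984375), 39.4766960144043) 0.013548139305317558
outline 1088 ((555.0299682617188, -169.66543579101562), (119.24585723876953, 45.946746826171875), 89.92301177978516) -0.000444428219164617
redf 1072 ((603.9666748046875, 14.237578392028809), (70.26731872558594, 15.54971694946289), 0.6970111727714539) 0.1550762489111989
```

View pics/w5.png

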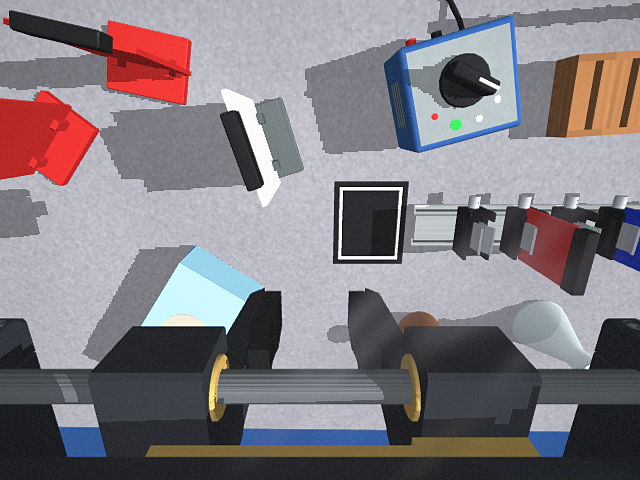

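The picture shows the white screen's bar at (240,150) and the outline spanning (338,188) to (403,258). The red and blue filters are seated at right. I'll fit the outline accurately.

```bash
python3 - <<'E'
from h import *
z=np.load('w5.npz'); im,W=z['im'],z['W']; g=im.min(-1)
m=np.zeros((480,640),np.uint8); m[182:263,335:408]=(g[182:263,335:408]>170)
dk=np.zeros((480,640),np.uint8); dk[175:270,328:412]=g[175:270,328:412]<70
n,l,s,c=cv2.connectedComponentsWithStats(m); 
for i in range(1,n):
    if s[i,4]>40: print(s[i],cv2.minAreaRect((W[l==i][:,:2]*1000).astype(np.float32)))
n,l,s,c=cv2.connectedComponentsWithStats(dk); i=1+s[1:,4].argmax(); print(s[i],cv2.minAreaRect((W[l==i][:,:2]*1000).astype(np.float32)))
E
```

```text
[338 187  65  73 747] ((606.71533203125, -184.42559814453125), (109.15802764892578, 88.5034408569336), 0.45616063475608826)
[402 253   6  10  52] ((658.2267456054688, -126.89385986328125), (15.643074989318848, 7.875845909118652), 0.962605893611908)
[ 342  191   57   65 3522] ((605.8928833007812, -184.346923828125), (99.45470428466797, 74.77664184570312), 3.628401756286621)
```

>>> step_arm --increments '[[[-1.5,-1.6,0],[0,0,4.3]],[[-1.5,-1.6,0],[0,0,4.3]],[[-1.5,-1.6,0],[0,0,4.3]],[[-1.5,-1.7,-2],[0,0,4.4]],[[0,0,-4],[0,0,0]],[[0,0,-4],[0,0,0]],[[0,0,-4],[0,0,0]],[[0,0,-3],[0,0,0]],[[0,0,-2],[0,0,0]],[[0,0,-0.6],[0,0,0]]]'

```text
clock: 26.4
tool_pos: [0.4933, -0.3297, 0.1395]
eef_rot: [-0.156, 0.988, 0.001, -0.002]
contact_force: [-0.5, 0.0, 0.0]
opening: 0.361
finger_force: 0.0
```

>>> step_arm --increments '[[[0,0,0],[0,0,0]],[[0,0,0],[0,0,0]],[[0,0,0],[0,0,0]],[[0,0,0],[0,0,0]],[[0,0,0],[0,0,0]],[[0,0,0],[0,0,0]],[[0,0,0],[0,0,0]],[[0,0,0],[0,0,0]],[[0,0,0],[0,0,0]],[[0,0,0],[0,0,0]]]' --fingers 0 --grip_force 50

```text
clock: 27.4
tool_pos: [0.4954, -0.3306, 0.1431]
eef_rot: [-0.156, 0.988, -0.001, 0.001]
contact_force: [-0.4, 0.4, 7.1]
opening: 0.151
finger_force: 50.0
```

>>> step_arm --increments '[[[0,0,0.5],[0,0,0]],[[0,0,1],[0,0,0]],[[0,0,1.5],[0,0,0]],[[0.5,0.5,1],[0,0,0]],[[1.5,1.5,0],[0,0,-2.5]],[[2,2.5,0],[0,0,-3]],[[2,2.5,0],[0,0,-3]],[[2,2.5,0],[0,0,-3]],[[2,2.5,0],[0,0,-3]],[[1.0,2,0],[0,0,-2.7]]]'

```text
clock: 28.4
tool_pos: [0.607, -0.1866, 0.1821]
eef_rot: [-0.007, 1.0, 0.001, 0.001]
contact_force: [1.1, 0.5, -3.0]
opening: 0.152
finger_force: 50.0
```

>>> step_arm --increments '[[[0.2,0.5,0],[0,0,0]],[[0,0,0],[0,0,0]],[[0,0,0],[0,0,0]],[[0,0,0],[0,0,0]],[[0,0,0],[0,0,0]],[[0,0,0],[0,0,0]],[[0,0,0],[0,0,0]],[[0,0,0],[0,0,0]],[[0,0,0],[0,0,0]],[[0,0,0],[0,0,0]]]'

```text
clock: 29.4
tool_pos: [0.6066, -0.1852, 0.1817]
eef_rot: [-0.007, 1.0, 0.0, -0.0]
contact_force: [0.5, 0.4, -3.5]
opening: 0.155
finger_force: 50.0
```

```bash
python3 - <<'E'
from h import *
im,d,c=snap('wrist','w6.png'); s=r.get_state(); print(s['tool_pos'],s['eef_rot'],s['opening'],s['contact_force'],s['clock'])
W=cloud(d,c); Z=W[...,2]; t=s['tool_pos']
m=(abs(Z-.04-.172)<.006)&(abs(W[...,0]-t[0])<.05)&(abs(W[...,1]-t[1])<.012); print(m.sum(), np.nanmin(W[m],0),np.nanmax(W[m],0))
E
```

```text
[ 0.60657416 -0.18515351  0.18175537] [-6.76840761e-03  9.99977093e-01  3.50707321e-05 -2.18361627e-06] 0.15265787493373 [-1.15038447e-01 -3.59931097e-03 -4.46506253e+00] 29.45
4600 [ 0.57004657 -0.19713851  0.20603571] [ 0.64049357 -0.17315355  0.2179535 ]
```

View pics/w6.png

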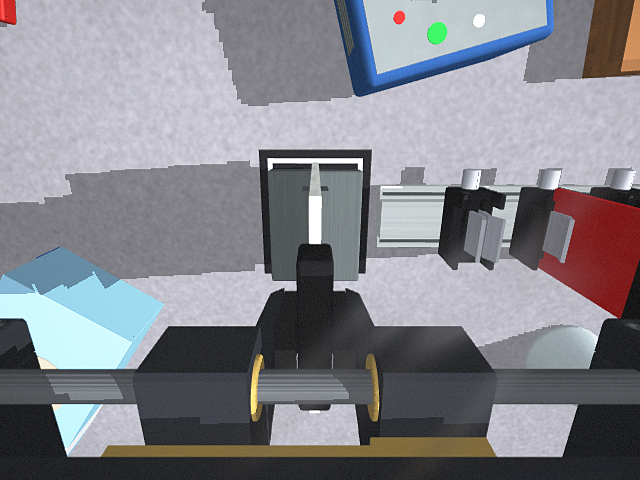

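The screen hangs squarely over the outline (315,220). Lowering it.

>>> step_arm --increments '[[[0.1,0.1,-1],[0,0,0]],[[0,0,-1],[0,0,0]],[[0,0,-0.8],[0,0,0]],[[0,0,-0.5],[0,0,0]],[[0,0,-0.2],[0,0,0]],[[0,0,-0.2],[0,0,0]],[[0,0,-0.1],[0,0,0]],[[0,0,0],[0,0,0]],[[0,0,0],[0,0,0]],[[0,0,0],[0,0,0]]]'

```text
clock: 30.45
tool_pos: [0.6077, -0.1843, 0.144]
eef_rot: [-0.007, 1.0, -0.0, 0.0]
contact_force: [0.1, 0.3, -3.5]
opening: 0.153
finger_force: 50.0
```

>>> step_arm --increments '[[[0,0,-0.1],[0,0,0]],[[0,0,0],[0,0,0]],[[0,0,-0.1],[0,0,0]],[[0,0,0],[0,0,0]],[[0,0,-0.1],[0,0,0]],[[0,0,0],[0,0,0]],[[0,0,0],[0,0,0]],[[0,0,0],[0,0,0]],[[0,0,0],[0,0,0]],[[0,0,0],[0,0,0]]]'

```text
clock: 31.45
tool_pos: [0.608, -0.1841, 0.1431]
eef_rot: [-0.007, 1.0, -0.0, 0.001]
contact_force: [-4.6, 0.2, 12.1]
opening: 0.155
finger_force: 50.0
```

>>> step_arm --increments '[[[0,0,0.1],[0,0,0]],[[0,0,0.1],[0,0,0]],[[0,0,0],[0,0,0]],[[0,0,1],[0,0,0]],[[0,0,3],[0,0,0]],[[0,0,5],[0,0,0]],[[0,0,5],[0,0,0]],[[0,2,4],[0,0,0]],[[0,4,2],[0,0,0]],[[0,4,2],[0,0,0]]]' --fingers 0.36

```text
clock: 32.45
tool_pos: [0.6077, -0.0837, 0.3651]
eef_rot: [-0.006, 1.0, -0.0, 0.001]
contact_force: [1.1, 0.6, -0.0]
opening: 0.362
finger_force: 0.0
```

>>> step_arm --increments '[[[-1,3,0],[0,0,0]],[[0,0,0],[0,0,0]],[[0,0,0],[0,0,0]],[[0,0,0],[0,0,0]],[[0,0,0],[0,0,0]],[[0,0,0],[0,0,0]],[[0,0,0],[0,0,0]],[[0,0,0],[0,0,0]],[[0,0,0],[0,0,0]],[[0,0,0],[0,0,0]]]'

```text
clock: 33.45
tool_pos: [0.5976, -0.0543, 0.3627]
eef_rot: [-0.007, 1.0, 0.0, -0.0]
contact_force: [0.8, -0.4, 0.4]
opening: 0.36
finger_force: 0.0
```

```bash
cat > chk.py <<'E'
from h import *
import sys
im,d,c=snap('wrist',sys.argv[1]); s=r.get_state(); print(s['tool_pos'],s['eef_rot'],s['clock'])
W=cloud(d,c); Z=W[...,2]; I=im.astype(int)
def rect(m,n): 
    if m.sum()>20: print(n,m.sum(), cv2.minAreaRect((W[m][:,:2]*1000).astype(np.float32)),np.median(Z[m]))
    else: print(n,'none')
def near(x,y,a,b): return (abs(W[...,0]-x)<a)&(abs(W[...,1]-y)<b)
rect(near(.6025,.1415,.06,.02)&(abs(Z-.156)<.006),'blue')
rect(near(.6038,.0147,.06,.02)&(abs(Z-.156)<.006),'red')
rect(near(.4206,.234,.06,.03)&(abs(Z-.12)<.006),'pin')
rect(near(.6066,-.1844,.09,.06)&(abs(Z-.172)<.006),'screen bar')
rect(near(.6066,-.1844,.09,.06)&(abs(Z-.014)<.003),'foot')
rect(near(.427,-.109,.04,.04)&(abs(Z-.121)<.004),'dial')
rect(near(.431,-.108,.09,.09)&(abs(Z-.085)<.003),'supply')
b=near(.431,-.108,.09,.09)&(Z>.08)&(Z<.1)
rect(b&(I[...,1]>I[...,0]+60)&(I[...,1]>I[...,2]+50),'green'); rect(b&(I[...,0]>I[...,1]+80),'reddot')
E
python3 chk.py w7.png
```

```text
[ 0.59754737 -0.05423557  0.36273149] [-6.69712069e-03  9.99977573e-01  4.30844459e-05 -2.06439161e-05] 33.5
blue 962 ((602.7672119140625, 141.6769561767578), (69.82298278808594, 15.310079574584961), 0.7222490906715393) 0.15513628390827017
red 878 ((603.6259765625, 14.808931350708008), (68.77043151855469, 14.429293632507324), 0.8568961024284363) 0.155360248884642
pin 1188 ((424.8172912597656, 233.3055419921875), (61.855812072753906, 16.165481567382812), 5.190627574920654) 0.11896884415108926
screen bar 1014 ((606.278564453125, -183.2100830078125), (69.5700912475586, 14.773653030395508), 0.04165800288319588) 0.1714514813671406
foot 1579 ((598.6435546875, -162.74594116210938), (114.03046417236328, 78.8101577758789), 21.69757843017578) 0.013555457849122036
dial 760 ((425.8857727050781, -110.0714111328125), (49.26431655883789, 13.917686462402344), 67.19035339355469) 0.11937201539670161
supply 8358 ((431.71429443359375, -108.59701538085938), (108.74726867675781, 118.6615982055664), 16.093128204345703) 0.08523647003122295
green 107 ((468.83306884765625, -110.92431640625), (11.328498840332031, 11.500789642333984), 86.95340728759766) 0.08614149730944173
reddot 38 ((460.57025146484375, -135.03282165527344), (6.777055263519287, 6.328390121459961), 84.93035888671875) 0.08630924847015227
```

View pics/w7.png

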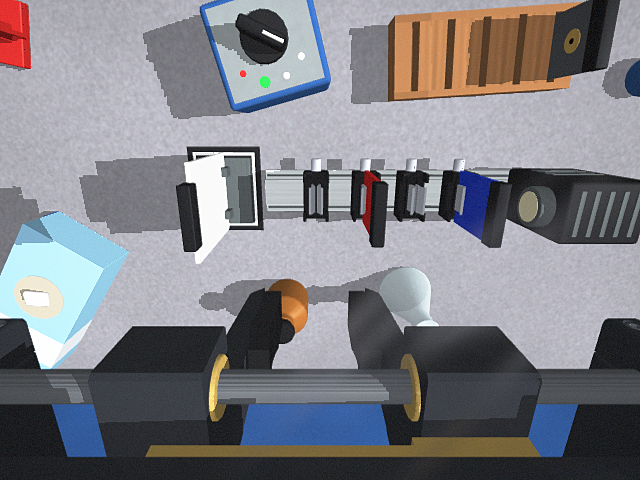

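Everything is in place: screen bar at (606.3,-183.2), both filters at 155 mm top height, and the pinhole in its slot at right (575,40). The dial pointer angle is 67.2°, and the green dot lies 68.4° clockwise of it. Moving to the dial.

>>> step_arm --increments '[[[-1.7,-0.6,-0.5],[0,0,6.6]],[[-1.7,-0.6,-0.5],[0,0,6.6]],[[-1.7,-0.6,-1],[0,0,6.6]],[[-1.7,-0.6,-1],[0,0,6.6]],[[-1.7,-0.6,-1],[0,0,6.6]],[[-1.7,-0.6,-2],[0,0,6.6]],[[-1.7,-0.6,-2],[0,0,6.6]],[[-1.7,-0.6,-2],[0,0,6.7]],[[-1.7,-0.4,-2],[0,0,6.7]],[[-1.8,-0.4,-2],[0,0,6.7]]]'

```text
clock: 34.5
tool_pos: [0.4263, -0.1105, 0.2223]
eef_rot: [-0.554, 0.832, -0.0, 0.0]
contact_force: [0.1, -0.5, -0.6]
opening: 0.362
finger_force: 0.0
```

```bash
python3 - <<'E'
from h import *
s=r.get_state(); print(s['tool_pos'],s['eef_rot'],s['q'])
R=Rn.from_quat(s['eef_rot']).as_matrix(); print(np.degrees(np.arctan2(R[1,1],R[0,1])))
E
```

```text
[ 0.42625214 -0.11047295  0.22230239] [-5.54269632e-01  8.32337009e-01 -2.21530812e-04  4.79412820e-04] [ 0.59692423  0.5511755  -0.684225    2.10288342  0.56027828  0.67206737
  2.27942392]
157.32084358664557
```

>>> step_arm --increments '[[[0,0,-3],[0,0,0]],[[0,0,-3],[0,0,0]],[[0,0,-3],[0,0,0]],[[0,0,-2],[0,0,0]],[[0,0,-1.2],[0,0,0]],[[0,0,0],[0,0,0]],[[0,0,0],[0,0,0]],[[0,0,0],[0,0,0]],[[0,0,0],[0,0,0]],[[0,0,0],[0,0,0]]]'

```text
clock: 35.5
tool_pos: [0.4269, -0.1104, 0.1013]
eef_rot: [-0.552, 0.834, -0.0, 0.0]
contact_force: [0.6, -0.1, -0.5]
opening: 0.365
finger_force: 0.0
```

>>> step_arm --increments '[[[0,0,0],[0,0,0]],[[0,0,0],[0,0,0]],[[0,0,0],[0,0,0]],[[0,0,0],[0,0,0]],[[0,0,0],[0,0,0]],[[0,0,0],[0,0,0]],[[0,0,0],[0,0,0]],[[0,0,0],[0,0,0]],[[0,0,0],[0,0,0]],[[0,0,0],[0,0,0]]]' --fingers 0 --grip_force 40

```text
clock: 36.5
tool_pos: [0.4263, -0.1102, 0.1009]
eef_rot: [-0.552, 0.834, 0.0, -0.0]
contact_force: [-1.6, 1.3, 4.6]
opening: 0.158
finger_force: 40.0
```

>>> step_arm --increments '[[[0,0,0],[0,0,-4]],[[0,0,0],[0,0,-5]],[[0,0,0],[0,0,-5]],[[0,0,0],[0,0,-5]],[[0,0,0],[0,0,-5]],[[0,0,0],[0,0,-5]],[[0,0,0],[0,0,-5]],[[0,0,0],[0,0,0]],[[0,0,0],[0,0,0]],[[0,0,0],[0,0,0]]]'

```text
clock: 37.5
tool_pos: [0.4266, -0.1104, 0.1008]
eef_rot: [-0.285, 0.958, -0.0, 0.0]
contact_force: [-1.2, -0.6, 6.0]
opening: 0.156
finger_force: 40.0
```

>>> step_arm --increments '[[[0,0,0],[0,0,-5]],[[0,0,0],[0,0,-5]],[[0,0,0],[0,0,-5]],[[0,0,0],[0,0,-5]],[[0,0,0],[0,0,-5]],[[0,0,0],[0,0,-5]],[[0,0,0],[0,0,-4]],[[0,0,0],[0,0,-0.7]],[[0,0,0],[0,0,0]],[[0,0,0],[0,0,0]]]'

```text
clock: 38.5
tool_pos: [0.4267, -0.1108, 0.1008]
eef_rot: [0.013, 1.0, -0.0, 0.0]
contact_force: [-1.1, -1.3, 5.2]
opening: 0.158
finger_force: 40.0
```

>>> step_arm --increments '[[[0,0,0],[0,0,0]],[[0,0,0],[0,0,0]],[[0,0,0],[0,0,0]],[[0,0,0],[0,0,0]],[[0,0,3],[0,0,0]],[[0,0,5],[0,0,0]],[[0,0,5],[0,0,0]],[[4,0,3],[0,0,0]],[[4,1,2],[0,0,0]],[[4,1,2],[0,0,0]]]' --fingers 0.36

```text
clock: 39.5
tool_pos: [0.5476, -0.0906, 0.3025]
eef_rot: [0.015, 1.0, -0.0, 0.001]
contact_force: [-0.1, -0.6, -1.6]
opening: 0.36
finger_force: 0.0
```

>>> step_arm --increments '[[[4,2,2],[0,0,0]],[[0,2,2],[0,0,0]],[[0,0,2],[0,0,0]],[[0,0,0],[0,0,0]],[[0,0,0],[0,0,0]],[[0,0,0],[0,0,0]],[[0,0,0],[0,0,0]],[[0,0,0],[0,0,0]],[[0,0,0],[0,0,0]],[[0,0,0],[0,0,0]]]'

```text
clock: 40.5
tool_pos: [0.5865, -0.0503, 0.3606]
eef_rot: [0.014, 1.0, 0.0, -0.0]
contact_force: [0.2, 0.8, -0.1]
opening: 0.363
finger_force: 0.0
```

```bash
python3 chk.py w8.png
```

```text
[ 0.5865142  -0.05031592  0.36062914] [ 1.43272180e-02  9.99897356e-01  4.30551766e-05 -7.87340210e-05] 40.55
blue 971 ((602.6951904296875, 141.86021423339844), (69.75455474853516, 14.93135929107666), 0.6441395282745361) 0.155220706863504
red 876 ((603.8329467773438, 14.945456504821777), (69.28091430664062, 14.305354118347168), 0.7779604196548462) 0.15539941663148635
pin 1169 ((425.7385559082031, 233.35159301757812), (59.82173156738281, 16.587276458740234), 4.645898818969727) 0.11901808631405333
screen bar 985 ((606.5817260742188, -183.0103302001953), (70.23806762695312, 14.385231018066406), 0.5093005895614624) 0.17145278947034498
foot 1563 ((607.7957153320312, -177.78012084960938), (105.78539276123047, 74.35848999023438), 6.778344631195068) 0.013671316852227467
dial 747 ((426.0095520019531, -110.19525909423828), (14.02171802520752, 49.56098175048828), 88.20489501953125) 0.1193458273634457
supply 9128 ((431.8769226074219, -108.36134338378906), (108.90204620361328, 118.57156372070312), 16.036819458007812) 0.08520449575627462
green 105 ((468.7008056640625, -111.30795288085938), (11.688003540039062, 11.41223430633545), 87.01911163330078) 0.08622784754117932
reddot 38 ((460.58154296875, -135.5546112060547), (6.41026496887207, 6.875370979309082), 58.233421325683594) 0.08612117822208226
```

View pics/w8.png

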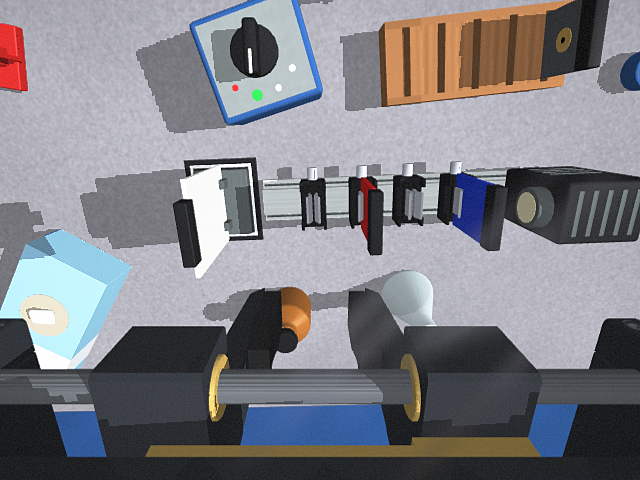

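The dial pointer now points at the green dot (-1.8°), and the screen, both filters and the pinhole are in place. The gripper is clear, so I'm handing in.

```bash
python3 -c "
from plant import r
print(r.finish_job())"
```

```text
the job is handed in; nothing more can be done
None
```

The job is handed in: the pinhole plate stands in the end slot of the block, the red and blue filters (the only two present) are home in their own clips, the screen stands in its outline and the dial is on the green dot; the last camera check agreed, but no verdict came back.

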